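# Knock a spice tin's lid home with a spring-fired lid driver

### The arm

A 7-joint arm with a two-finger parallel gripper is mounted at the origin on the work surface. World frame = base frame: x ahead of the robot, y to its left, z up, the work surface at z = 0. Lengths are in m, angles in rad, forces in N, time in s.
With the tool pointing down it reaches from about 0.35 to 0.9 m from the base axis. Payload 7.2 kg.
Tool frame: the origin (TCP) lies on the front face of the gripper's body, between the roots of the fingers; the fingertips stand 80 mm ahead of it and the grasp point (between the pads) lies 61 mm ahead of it; z points along the fingers, y is the line along which they close (so a half turn about z gives the same grasp; the last joint's range is limited). The gripper opens to 88 mm and grips with 3 to 60 N. Pads are 20 mm wide; open, the fingers measure 115 mm over their backs; the gripper's body (75 mm by 178 mm) begins 61 mm behind the grasp point.
Start: joints at [1.272, 0.411, -0.013, 1.596, 0.006, 1.134, -0.082], TCP at [0.143, -0.608, 0.303] pointing down, gripper open.
Joint ranges: [-2.95, 2.95], [-0.29, 1.99], [-1.47, 1.44], [0.14, 2.54], [-1.03, 4.17], [0.13, 1.85], [-2.86, 2.86]. Speed limits (rad/s): [2.39, 2.39, 3.01, 3.01, 3.14, 3.14, 3.14].

### API

Orientations are given as [roll, pitch, yaw] about the fixed x, y, z axes, in that order (R = Rz(yaw) Ry(pitch) Rx(roll)).
In Python, from station import read_state, viewer, r gives the robot as it stands.
- The arm moves only by the shell command python3 -m pendant 'ROWS'. ROWS is JSON, a list of rows, each a list of 5 numbers: the shift along the tool's x, y, z in m, then the turn about the tool's z in degrees, then the opening, from 0 (shut) to 1 (fully open). A call has 1 to 20 rows; each row shifts and turns the commanded pose from where the row before left it, along the tool's axes as they then stand; what a row does not reach is not made up. A row lasts 1/8 s, in which the tool goes at most 62.5 mm and 10.7 degrees, less where a joint would pass 70% of its speed; a pose out of reach is approached as far as the arm can. A call with a gripper value outside its range is refused whole. The fingers move at their own pace and stop on an object; the grip force is fixed at half the most. Time passes only in rows, so rows that do not move let the fingers close. It gives the time, the measured TCP pose, the force, the opening and the grip force at its end, in the units of the state.
- read_state(): the state, without advancing time (a new reading comes with each control period).
- viewer.read_camera(name): name is "side" or "top" or "wrist"; returns the picture (400x640x3 uint8, red, green, blue); there is no depth.
- viewer.get_calibration(name): a dict with "fx", "fy", "cx", "cy" (pixels), "extrinsics" (4x4, takes a point from world to camera coordinates); the wrist camera has in their place "tool_from_camera" (4x4, takes a point from camera to tool coordinates, whose origin is the TCP and whose axes are the flange's). Camera axes: x right, y down, z forward; pixel columns grow to the right and rows downward; lengths in m; the calibration is good to about 2 mm. A picture is of the moment at which its call begins: read the wrist's pose just before it. get_calibration takes no time and is no camera call.
- r.finish_job(): hands the job in; it is judged then, once.
The state is a dict: "clock": time; "joint_positions": joint angles; "dq": joint speeds; "joint_efforts": joint torques, N m; "eef_pos": TCP position; "orientation": TCP orientation; "wrist_force": force on the tool from outside, world axes, zero at the start; "ft_torque": the same for the moment, N m; "finger_gap": opening from 0.0 (shut) to 1.0 (fully open); "grip_force": force on a finger pad.
Only numpy, scipy, OpenCV 4.12 (cv2) and the standard library are available. Lean on these libraries where they do the work, as an engineer would, in place of code of your own. Each camera call takes 0.05 s, during which the arm holds its last target. There are 200 camera calls.

### The job

Close the spice tin with the blue lid: lay it in the white saddle of the green lid driver, its lid towards the ram and its foot against the heel block, and let go of it. Then draw the driver's red handle back against its spring just until the sear catches, without hauling it hard into the rubber stop that comes straight after, let go of the handle, and press the yellow button to fire the ram and knock the lid fully home. Do not push the lid in by hand; leave the closed tin lying in the saddle and everything else where it is.

Things in the scene. Friction and masses are not known exactly. Their poses are not given: they have to be found in the camera images.
- driver: Green lid driver, fixed, 415 x 100 mm, base plate 14 mm thick; yaw varies. Origin on the worktop under the ram's axis; z up, x along that axis, in the direction in which the handle is drawn back. The ram's axis lies at y = 0, z = 62 mm. Front guide at x = 6 to 22 mm (top 78 mm high); rear guide and spring barrel at x = 164 to 245 mm (top 80 mm high).
- saddle (a point): Middle of a tin lying home in the saddle: driver x = -95, y = 0, z = 62 mm (the tin's axis). The saddle is two white V supports, each 12 mm wide, at driver x = -133 and -57 mm, upper edges at z = 57 mm; the 64 mm between them is free for fingers down to the base plate.
- heel (a point): Face of the heel block against which the tin's foot goes, on the tin's axis: driver x = -145 mm. The block is 90 mm high.
- striker (a joint): The ram with its red handle, sliding along driver x: 0 = at rest, positive = drawn back (m). A spring of 0.36 N per mm pulls it to rest. A hidden sear catches it somewhere from 37 to 65 mm of draw, at an unseen place that differs from start to start. Let go before the catch it snaps forward. Fired, it overshoots rest by up to 26 mm, hits the lid, and settles at rest within about 1 s.
- ram_tip (a point): Striking end of the ram (22 mm in diameter), at driver x = -20 mm at rest, 13 mm short of the proud lid of a tin lying home. The sear as felt while drawing: from 19 to 11 mm before the catch it rides up a ramp and adds 2 to 5 N, then the pull is the spring's alone until 2 mm past the catch.
- handle (a point): Grasp point on the red upright handle, 14 mm thick along driver x, 28 mm along y, 22 mm below its top (130 mm high); at rest at driver x = 65 mm; free all round above 80 mm. 2 mm past the catch it meets a rubber stop that adds about 10 N per mm: it may be felt, but with no more than 15 N. Eased forward from there, the ram comes to bear on its sear and the pull on the hand vanishes.
- tin: The spice tin to close: a bare aluminium cylinder with a paper band, 40 mm in diameter, body 100 mm long, about 0.14 kg, with the blue lid. It lies level in one of the two places of the wooden rack. Origin in the middle of the body, on its axis; x runs along the axis from foot to lid.
- lid (a joint): The blue press-in lid of the tin: 0 = stands 8 mm proud of the rim (its disc, 38 mm across and 4 mm thick, then ends 62 mm from the tin's origin), 0.008 m = fully home. It is tight: it takes about 12 N to move, and starts at 0 to 1 mm.
- lid_face (a point): Centre of the lid's outer face.
- button (a point): Centre of the top of the yellow button when up: 26 mm in diameter, 68 mm above the worktop, at driver x = 95, y = 63 mm; its housing's top is at 48 mm. It is one piece with the sear: the ram fires when it is pressed 6 mm down, which takes some 4 to 8 N; it bottoms at 10 mm and springs back up.
- rack: Wooden rack, fixed, base 110 x 200 mm, 12 mm thick, with two V places 100 mm apart (at its y = +50 and -50 mm) for tins lying along its x. Axis of a lying tin 52 mm above the worktop. V supports 12 mm wide, at x = -40 and +40 mm. Origin on the worktop under its middle.
- sealed_tin: Another spice tin of the same size, dark steel with a copper-coloured lid already home, in the rack's other place. Leave it alone.
- mug: White mug, 80 mm across, 95 mm high, standing; bystander. Origin under its middle.
- pepper_mill: Dark wooden pepper mill, 54 mm across, 162 mm high; bystander. Origin under its middle.
- jar: Amber glass jar with black cap, 72 mm across, 110 mm high; bystander. Origin under its middle.
- bowl: Blue bowl, 150 mm across, 55 mm high; bystander. Origin under its middle.
- spoon: Wooden spoon lying on the worktop along its x; bystander.
Things that resemble listed ones, but are neither listed nor needed, are in the scene too. What is shaped like the tin but pink or purple is not meant.

How it is judged:
By the outcome, as a careful person would: the job done as asked, in the order asked, and still so for the second after the job is handed in, with the robot touching nothing.
It also fails if it takes over 72 s, if anything falls off the work surface, if the arm or the gripper's body presses on something with over 40 N, if the wrist force passes 120 N, or if a joint passes its speed limit or range.

## Working session

There is one attempt and no reset: what is moved stays moved. The work goes in short steps, Python scripts to look and compute and a shell command to move; the robot and the scene stay as the last step left them, time stands still between calls to the robot, and variables do not carry over. Pictures are saved under pics/ and viewed, at most 10 in all, crops included, and the job is handed in when it is done.

```bash
ls; mkdir -p pics; python3 - <<'E'
from station import read_state, viewer, r
import cv2, numpy as np
s=read_state(); print({k:np.round(v,3).tolist() for k,v in s.items()})
for n in ("top","side"):
    im=viewer.read_camera(n); cv2.imwrite(f"pics/{n}0.png",im[:,:,::-1])
    c=viewer.get_calibration(n); print(n,{k:np.round(v,4).tolist() for k,v in c.items()})
print({k:np.round(v,4).tolist() for k,v in viewer.get_calibration("wrist").items()})
E
```

```text
pics
{'clock': 0.0, 'joint_positions': [1.272, 0.412, -0.013, 1.597, 0.006, 1.134, -0.082], 'dq': [0.001, 0.002, -0.0, -0.0, -0.0, 0.001, -0.001], 'joint_efforts': [-0.002, -58.794, 0.641, -29.108, -0.054, 0.018, 0.0], 'eef_pos': [0.143, -0.608, 0.302], 'orientation': [-3.14, 0.0, 0.231], 'wrist_force': [0.787, -0.607, -0.204], 'ft_torque': [0.035, -0.018, 0.011], 'grip_force': 0.0, 'finger_gap': 1.001}
top {'fx': 394.1457, 'fy': 394.1457, 'cx': 318.691, 'cy': 202.9377, 'extrinsics': [[-0.0099, -0.9999, 0.0018, -0.0397], [-0.9915, 0.0096, -0.1298, 0.5146], [0.1298, -0.003, -0.9915, 1.2928], [0.0, 0.0, 0.0, 1.0]]}
side {'fx': 377.0626, 'fy': 377.0626, 'cx': 321.3987, 'cy': 196.4607, 'extrinsics': [[-0.9104, -0.4137, 0.0098, 0.4334], [-0.2931, 0.628, -0.7209, 0.2056], [0.2921, -0.6592, -0.693, 1.0196], [0.0, 0.0, 0.0, 1.0]]}
{'fx': 299.7006, 'fy': 299.7006, 'cx': 318.1398, 'cy': 201.0032, 'tool_from_camera': [[0.0008, -0.9586, -0.2847, 0.0781], [1.0, 0.001, -0.0003, -0.0012], [0.0005, -0.2847, 0.9586, -0.0824], [0.0, 0.0, 0.0, 1.0]]}
```

View pics/top0.png

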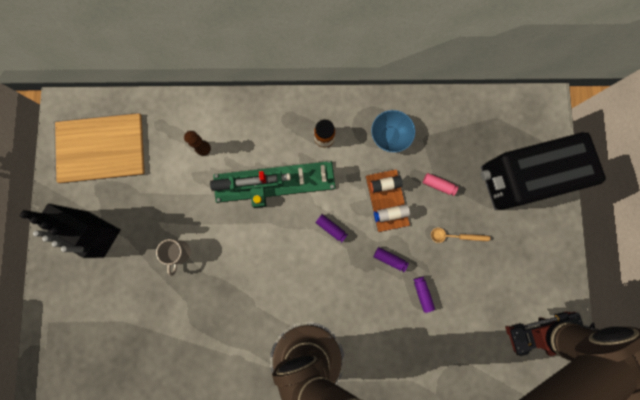

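View pics/side0.png

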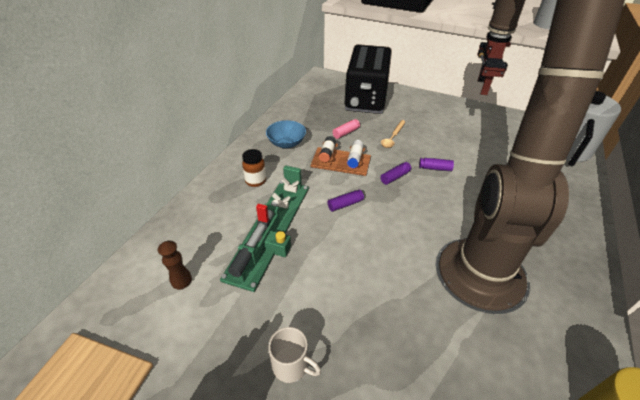

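Candidates in the top view: blue-lidded tin in the rack (392,214), with its blue lid at (377,214). Sealed dark tin with copper lid (386,184). Pink decoy (440,184). Purple decoys (332,228), (391,259) and (424,294). By the description I choose the one at (392,214). The driver's red handle is at (262,176) and its button at (257,199); the heel is at the right end (333,172).

```bash
cat > h.py <<'E'
from station import read_state, viewer, r
import cv2, numpy as np
from scipy.spatial.transform import Rotation as Ro
def cam(n):
    c=viewer.get_calibration(n); K=np.array([[c['fx'],0,c['cx']],[0,c['fy'],c['cy']],[0,0,1]])
    if n=='wrist':
        s=read_state(); T=np.eye(4); T[:3,:3]=Ro.from_euler('xyz',s['orientation']).as_matrix(); T[:3,3]=s['eef_pos']
        W=T@np.array(c['tool_from_camera'])
    else: W=np.linalg.inv(np.array(c['extrinsics']))
    return K,W
def shot(n,name=None):
    C=cam(n); im=viewer.read_camera(n)
    if name: cv2.imwrite(f'pics/{name}.png',im[:,:,::-1])
    return im,C
def ray(C,px,z):
    K,W=C; px=np.atleast_2d(np.array(px,float)); d=np.c_[px,np.ones(len(px))]@np.linalg.inv(K).T@W[:3,:3].T
    o=W[:3,3]; return o+d*((z-o[2])/d[:,2])[:,None]
def proj(C,P):
    K,W=C; p=(np.atleast_2d(P)-W[:3,3])@W[:3,:3]; q=p@K.T; return q[:,:2]/q[:,2:]
def mask(im,lo,hi,amin=10):
    h=cv2.cvtColor(im,cv2.COLOR_RGB2HSV); lo2=np.array(lo); 
    m=cv2.inRange(h,lo2,np.array(hi)) if lo[0]<=hi[0] else cv2.inRange(h,(0,)+tuple(lo[1:]),hi)|cv2.inRange(h,lo2,(179,)+tuple(hi[1:]))
    cs,_=cv2.findContours(m,cv2.RETR_EXTERNAL,cv2.CHAIN_APPROX_NONE)
    return m,sorted([c for c in cs if cv2.contourArea(c)>=amin],key=cv2.contourArea,reverse=True)
E
python3 - <<'E'
from h import *
im,C=shot('top')
for n,lo,hi in (('blue',(100,120,60),(125,255,255)),('red',(172,150,80),(6,255,255)),('yellow',(22,150,80),(32,255,255)),('green',(65,80,30),(90,255,200)),('wood',(5,90,60),(18,220,200)),('white',(0,0,150),(179,50,255))):
    m,cs=mask(im,lo,hi)
    for c in cs[:5]: print(n,cv2.contourArea(c),[np.round(v,1).tolist() if not np.isscalar(v) else round(v,1) for v in cv2.minAreaRect(c)])
big=cv2.resize(im[130:250,200:420],None,fx=3.6,fy=3.6,interpolation=cv2.INTER_CUBIC); cv2.imwrite('pics/crop1.png',big[:,:,::-1])
E
```

```text
blue 1224.5 [[393.5, 130.5], [41.0, 39.0], 0.0]
blue 24.5 [[376.0, 216.0], [8.0, 4.0], 90.0]Traceback (most recent call last):
  File "<stdin>", line 4, in <module>
  File "h.py", line 22, in mask
    m=cv2.inRange(h,lo2,np.array(hi)) if lo[0]<=hi[0] else cv2.inRange(h,(0,)+tuple(lo[1:]),hi)|cv2.inRange(h,lo2,(179,)+tuple(hi[1:]))
                                                                                                ~~~~~~~~~~~^^^^^^^^^^^^^^^^^^^^^^^^^^^^
cv2.error: OpenCV(4.12.0) /io/opencv/modules/core/src/arithm.cpp:2092: error: (-215:Assertion failed) lb.type() == ub.type() in function 'inRange'
```

```bash
sed -i 's/lo2=np.array(lo); /lo2=tuple(lo)/; s/cv2.inRange(h,lo2,np.array(hi))/cv2.inRange(h,lo2,tuple(hi))/' h.py
python3 - <<'E'
from h import *
im,C=shot('top')
for n,lo,hi,z in (('blue',(100,120,60),(125,255,255),.07),('red',(172,150,80),(6,255,255),.12),('yellow',(22,150,80),(32,255,255),.068),('green',(65,80,30),(90,255,200),.014),('wood',(5,90,60),(18,220,200),.012),('white',(0,0,150),(179,50,255),.07)):
    m,cs=mask(im,lo,hi)
    for c in cs[:5]:
        b=cv2.minAreaRect(c); print(n,cv2.contourArea(c),np.round(b[0],1),np.round(b[1],1),round(b[2],1),ray(C,b[0],z).round(3)[0,:2])
big=cv2.resize(im[130:250,200:420],None,fx=3.6,fy=3.6,interpolation=cv2.INTER_CUBIC); cv2.imwrite('pics/crop1.png',big[:,:,::-1])
E
```

```text
blue 1225.5 [393.5 130.5] [39. 41.] 90.0 [ 0.752 -0.298]
blue 24.5 [376. 216.] [8. 4.] 90.0 [ 0.465 -0.231]
red 38.0 [261.5 175.5] [9. 5.] 90.0 [0.592 0.136]
red 18.0 [543. 333.] [8. 4.] 90.0 [ 0.101 -0.717]
yellow 47.0 [256.5 199. ] [7.8 7.8] 45.0 [0.525 0.159]
green 2436.5 [274.3 186. ] [ 36.7 119.3] 83.3 [0.577 0.107]
wood 5332.5 [ 98.5 147.7] [62.1 91.3] 84.1 [0.718 0.72 ]
wood 825.5 [384.9 189.5] [37.3 33.2] 77.5 [ 0.562 -0.273]
wood 610.5 [295.2 341.3] [23.7 63.8] 58.9 [0.061 0.037]
wood 504.0 [289.5 386.5] [27.6 28.2] 77.7 [-0.079  0.055]
wood 483.5 [589.  96.] [22. 40.] 90.0 [ 0.891 -1.008]
white 3306.0 [215.5 163. ] [ 59.8 142.1] 81.0 [0.646 0.296]
white 3154.0 [264.6 248.4] [ 50.7 154.8] 88.9 [0.363 0.131]
white 2162.0 [211.2 116.1] [83.8 47.1] 20.6 [0.808 0.314]
white 326.5 [325.4 202.2] [35.5 15.8] 23.2 [ 0.512 -0.066]
white 314.0 [338.2 156.9] [18.5 30.4] 87.1 [ 0.663 -0.111]
```

View pics/crop1.png

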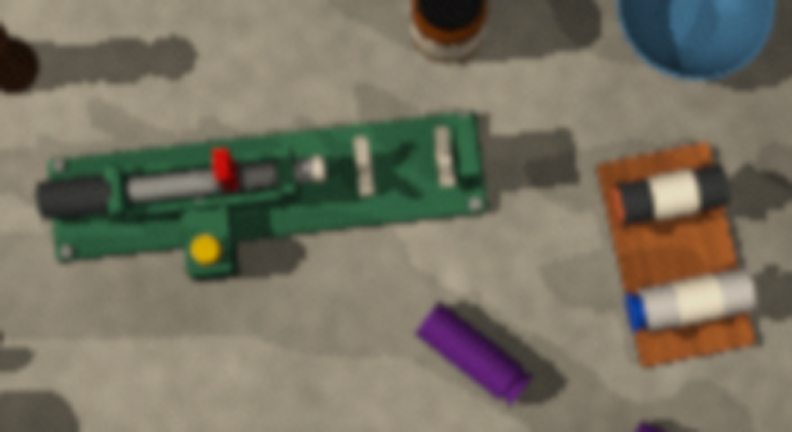

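The blue-lidded tin lies in the lower rack place, centre at crop (695,302), with its lid to the left, i.e. towards the ram side. The driver's handle is at crop (225,165), its button at (205,249), and its saddle Vs at (363,165) and (444,155). The choice is confirmed, so I'm moving above the tin.

```bash
python3 -m pendant '[[0.05,-0.031,0,0,1],[0.05,-0.031,0,0,1],[0.05,-0.031,0,0,1],[0.05,-0.031,0,0,1],[0.05,-0.031,0,0,1],[0.05,-0.031,0,0,1],[0.05,-0.031,0,0,1],[0.044,-0.032,0,0,1],[0,0,0,-10,1],[0,0,0,-10,1],[0,0,0,-10,1],[0,0,0,-10,1],[0,0,0,-10,1],[0,0,0,-10,1],[0,0,0,-10,1],[0,0,0,-10,1],[0,0,0,-6,1],[0,0,0,0,1],[0,0,0,0,1]]'
python3 - <<'E'
from h import *
print(read_state()['joint_positions'])
im,C=shot('wrist','w1')
m,cs=mask(im,(100,120,50),(125,255,255),30)
for c in cs[:3]: print(cv2.minAreaRect(c))
E
```

```text
clock: 2.58
eef_pos: [0.4695, -0.276, 0.3026]
orientation: [-3.141, -0.0, 1.729]
wrist_force: [0.2, 0.2, -0.2]
finger_gap: 1.001
grip_force: 0.0
[ 0.83561592  0.31806995 -0.49087392  1.76748447  0.16643868  1.09734186
  0.44780113]
((321.5, 146.5), (13.0, 33.0), 90.0)
```

View pics/w1.png

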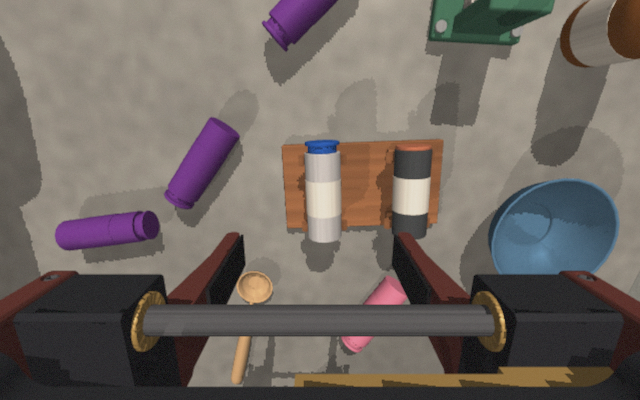

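The wrist view shows the tin's lid at (322,147) and its foot at (323,242). It is nearly vertical in the image, so the gripper yaw is close. I'll now compute its pose.

```bash
python3 - <<'E'
from h import *
im,C=shot('wrist')
hsv=cv2.cvtColor(im,cv2.COLOR_RGB2HSV)
A=[]
for v in range(160,236,3):
    row=hsv[v,290:360].astype(int); ok=(row[:,1]<75)&(row[:,2]>70)
    i=np.where(ok)[0]; A.append((v,290+i.min(),290+i.max()+1))
A=np.array(A); print(A[::4].tolist())
mid=np.c_[(A[:,1]+A[:,2])/2-.5,A[:,0]]
P=ray(C,mid,.052); f=np.polyfit(P[:,1],P[:,0],1,w=None); print('axis x=',f,'yaw',90-np.degrees(np.arctan(-f[0])) , 'alt',np.degrees(np.arctan2(1,f[0])))
col=hsv[135:250,320:326].astype(int).mean(1).round(); print([(135+i,*c.astype(int)) for i,c in enumerate(col) if i<26 or i>98])
for v,z in ((241.5,.072),(241.5,.052),(154,.071),(141,.052)): print(v,z,ray(C,(322.5,v),z).round(4))
E
```

```text
[[160, 304, 340], [172, 305, 341], [184, 305, 341], [196, 306, 341], [208, 307, 341], [220, 307, 341], [232, 290, 360]]
axis x= [-0.21842207  0.41440771] yaw 77.6788450055907 alt 102.3211549944093
[(135, np.int64(19), np.int64(33), np.int64(146)), (136, np.int64(17), np.int64(32), np.int64(147)), (137, np.int64(18), np.int64(32), np.int64(146)), (138, np.int64(19), np.int64(31), np.int64(145)), (139, np.int64(115), np.int64(23), np.int64(130)), (140, np.int64(110), np.int64(135), np.int64(138)), (141, np.int64(109), np.int64(183), np.int64(142)), (142, np.int64(109), np.int64(181), np.int64(157)), (143, np.int64(109), np.int64(182), np.int64(175)), (144, np.int64(109), np.int64(184), np.int64(176)), (145, np.int64(109), np.int64(182), np.int64(168)), (146, np.int64(109), np.int64(185), np.int64(151)), (147, np.int64(109), np.int64(185), np.int64(145)), (148, np.int64(109), np.int64(185), np.int64(150)), (149, np.int64(109), np.int64(180), np.int64(160)), (150, np.int64(109), np.int64(184), np.int64(166)), (151, np.int64(109), np.int64(183), np.int64(167)), (152, np.int64(109), np.int
[... 683 characters left out ...]
 np.int64(14), np.int64(22), np.int64(204)), (240, np.int64(13), np.int64(23), np.int64(205)), (241, np.int64(14), np.int64(23), np.int64(206)), (242, np.int64(15), np.int64(24), np.int64(168)), (243, np.int64(16), np.int64(30), np.int64(110)), (244, np.int64(16), np.int64(31), np.int64(105)), (245, np.int64(17), np.int64(30), np.int64(103)), (246, np.int64(16), np.int64(32), np.int64(104)), (247, np.int64(18), np.int64(30), np.int64(104)), (248, np.int64(17), np.int64(30), np.int64(104)), (249, np.int64(18), np.int64(31), np.int64(104))]
241.5 0.072 [[ 0.4839 -0.3356  0.072 ]]
241.5 0.052 [[ 0.4857 -0.3444  0.052 ]]
154 0.071 [[ 0.4678 -0.2381  0.071 ]]
141 0.052 [[ 0.4662 -0.2266  0.052 ]]
```

```bash
cat > tin.py <<'E'
from h import *
def tinfit(z=.052,v0=160,v1=226,u0=290,u1=360,sat=75):
    im,C=shot('wrist'); hsv=cv2.cvtColor(im,cv2.COLOR_RGB2HSV).astype(int); A=[]
    for v in range(v0,v1,2):
        i=np.where((hsv[v,u0:u1,1]<sat)&(hsv[v,u0:u1,2]>70))[0]; A.append((v,u0+i.min(),u0+i.max()))
    A=np.array(A); P=ray(C,np.c_[(A[:,1]+A[:,2])/2,A[:,0]],z); f=np.polyfit(P[:,1],P[:,0],1)
    return f,np.degrees(np.arctan2(1,f[0])),A,C
E
python3 - <<'E'
from tin import *
f,yaw,A,C=tinfit(); print(f,yaw,A[::8].tolist())
y=(-.3356-.2381)/2; c=np.array([np.polyval(f,y),y]); s=read_state()
R=Ro.from_euler('xyz',s['orientation']).as_matrix(); print('centre',c,'tool shift',(R.T@np.r_[c-s['eef_pos'][:2],.052+.061-s['eef_pos'][2]]).round(4),'turn',np.degrees(s['orientation'][2])-yaw)
E
```

```text
[-0.19250455  0.42138852] 100.89640355311772 [[160, 304, 339], [176, 305, 340], [192, 306, 340], [208, 306, 340], [224, 308, 340]]
centre [ 0.47660845 -0.28685   ] tool shift [-0.012   0.0052  0.1896] turn -1.732685534690546
```

```bash
python3 -m pendant '[[-0.006,0.0025,0.03,-1.7,1],[-0.006,0.0025,0.03,0,1],[0,0,0.03,0,1],[0,0,0.01,0,1],[0,0,0,0,1],[0,0,0,0,1]]'
python3 - <<'E'
from tin import *
print(read_state()['eef_pos'])
im,C=shot('wrist','w2'); print(proj(C,[[.4766,-.2869,.052],[.4766,-.2869,.072]]))
E
```

```text
clock: 3.48
eef_pos: [0.4772, -0.287, 0.2038]
orientation: [3.14, 0.001, 1.761]
wrist_force: [0.2, -0.2, -0.9]
finger_gap: 0.997
grip_force: 0.0
[ 0.47719793 -0.28701322  0.20384447]
[[317.2263608  212.0999272 ]
 [317.14682513 220.51290883]]
```

View pics/w2.png

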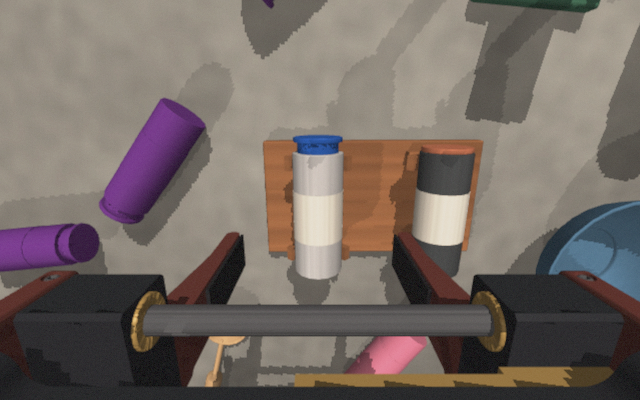

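The tin is centred under the gripper, at (318,218) against (317,220) predicted. Descending and gripping.

```bash
python3 -m pendant '[[0,0.0005,0.03,0,1],[0,0,0.03,0,1],[0,0,0.02,0,1],[0,0,0.0105,0,1],[0,0,0,0,1],[0,0,0,0,0],[0,0,0,0,0],[0,0,0,0,0],[0,0,0,0,0],[0,0,0,0,0],[0,0,0,0,0]]'
python3 - <<'E'
from h import *
im,C=shot('top'); 
for n,lo,hi in (('red',(172,150,80),(6,255,255)),('yellow',(22,150,80),(32,255,255)),('green',(65,80,30),(90,255,200))):
    m,cs=mask(im,lo,hi); M=cv2.moments(cs[0]); print(n,M['m10']/M['m00'],M['m01']/M['m00'])
E
```

```text
clock: 4.9
eef_pos: [0.4771, -0.2868, 0.1122]
orientation: [-3.142, 0.0, 1.762]
wrist_force: [0.1, 1.0, 0.7]
finger_gap: 0.444
grip_force: 30.0
red 261.2116402116402 175.44973544973544
yellow 256.86195286195283 198.91582491582489
green 280.8064803397726 181.47061241265928
```

```bash
python3 -m pendant '[[0,0,-0.03,0,0],[0,0,-0.04,0,0],[0,0,-0.04,0,0],[0,0,-0.04,0,0],[0.0388,0.0286,0,0,0],[0.0388,0.0286,0,0,0],[0.0388,0.0286,0,0,0],[0.0388,0.0286,0,0,0],[0.0388,0.0286,0,0,0],[0.0388,0.0286,0,0,0],[0,0,0,7,0],[0,0,0,0,0],[0,0,0,0,0]]'
python3 - <<'E'
from h import *
im,C=shot('wrist','w3')
for n,lo,hi in (('red',(172,150,80),(6,255,255)),('yellow',(22,150,80),(32,255,255)),('blue',(100,120,60),(125,255,255))):
    m,cs=mask(im,lo,hi); b=cv2.minAreaRect(cs[0]); print(n,b,cv2.contourArea(cs[0]))
E
```

```text
clock: 6.58
eef_pos: [0.6011, -0.0265, 0.2619]
orientation: [-3.141, 0.001, 1.641]
wrist_force: [0.4, 0.5, -1.6]
finger_gap: 0.451
grip_force: 30.0
red ((321.5, 3.0), (6.0, 35.0), 90.0) 188.0Traceback (most recent call last):
  File "<stdin>", line 4, in <module>
IndexError: list index out of range
```

View pics/w3.png

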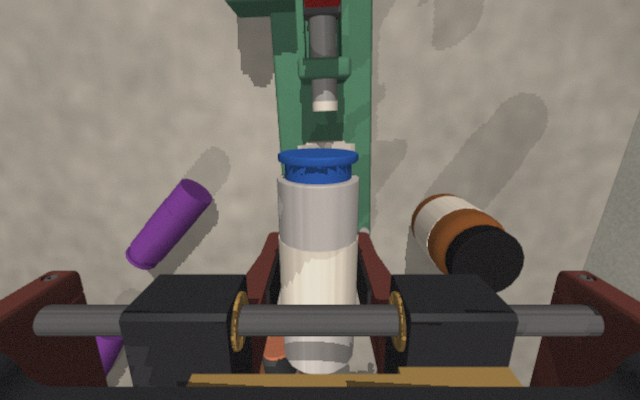

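The wrist view shows the ram tip at (325,108), the front guide at (325,68), the shaft at (323,35) and the held tin's lid at (318,160). I'll fit the ram axis and the base edges.

```bash
python3 - <<'E'
from h import *
im,C=shot('wrist'); hsv=cv2.cvtColor(im,cv2.COLOR_RGB2HSV).astype(int)
L=[];T=[];G=[]
for v in list(range(16,54,2))+list(range(84,106,2)):
    w=hsv[v,295:356]; i=np.where(w[:,1]<60)[0]; i=i[(i>8)&(i<48)]; u=295+i
    (L if v<60 else T).append((v,u.min(),u.max()))
    j=np.where((hsv[v,270:380,1]>80)&(abs(hsv[v,270:380,0]-77)<12))[0]; G.append((v,270+j.min(),270+j.max()))
print(L[::4]);print(T[::2]);print(G[::5])
A=np.array(L+T); P=ray(C,np.c_[(A[:,1]+A[:,2])/2,A[:,0]],.062); P2=P[:len(L)]
for Q in (P,P2): f=np.polyfit(Q[:,1],Q[:,0],1); print('ram',f,np.degrees(np.arctan2(1,f[0])))
G=np.array(G)
for k in (1,2):
    Q=ray(C,G[:,[k,0]],.014); f=np.polyfit(Q[:,1],Q[:,0],1); print('edge',f,np.degrees(np.arctan2(1,f[0])))
print([(v,*hsv[v,322:329].mean(0).astype(int)) for v in range(98,118)])
for z in (.062,.073): print('tip110',ray(C,(325,110.5),z)[0].round(4))
B=[]
for v in range(190,236,3):
    i=np.where(hsv[v,265:370,1]<60)[0]+265; i=i[(i>268)&(i<364)]; B.append((v,i.min(),i.max()))
print(B[::4]); print('eef',read_state()['eef_pos'],np.degrees(read_state()['orientation'][2]))
E
```

```text
[(16, np.int64(304), np.int64(339)), (24, np.int64(309), np.int64(335)), (32, np.int64(309), np.int64(335)), (40, np.int64(309), np.int64(335)), (48, np.int64(310), np.int64(335))]
[(84, np.int64(311), np.int64(336)), (88, np.int64(311), np.int64(336)), (92, np.int64(312), np.int64(336)), (96, np.int64(312), np.int64(336)), (100, np.int64(312), np.int64(337)), (104, np.int64(312), np.int64(337))]
[(16, np.int64(271), np.int64(370)), (26, np.int64(273), np.int64(370)), (36, np.int64(272), np.int64(370)), (46, np.int64(273), np.int64(370)), (86, np.int64(276), np.int64(369)), (96, np.int64(277), np.int64(369))]
ram [-0.11086292  0.60710981] 96.3261444855946
ram [-0.13408848  0.60983921] 97.6371502854008
edge [-0.10148589  0.55767307] 95.7948728402633
edge [-0.10249498  0.65436333] 95.85209425174621
[(98, np.int64(17), np.int64(14), np.int64(156)), (99, np.int64(15), np.int64(14), np.int64(155)), (100, np.int64(16), np.int64(21), np.int64(173)), (101, np.int64(15), np.int64(31), np.int64(206)), (102, np.int64(18), np.int64(32), np.int64(218)), (103, np.int64(19), np.int64(32), np.int64(
[... 267 characters left out ...]
nt64(17), np.int64(32), np.int64(219)), (110, np.int64(20), np.int64(33), np.int64(176)), (111, np.int64(57), np.int64(39), np.int64(94)), (112, np.int64(71), np.int64(81), np.int64(73)), (113, np.int64(70), np.int64(85), np.int64(71)), (114, np.int64(72), np.int64(88), np.int64(70)), (115, np.int64(70), np.int64(82), np.int64(71)), (116, np.int64(71), np.int64(86), np.int64(72)), (117, np.int64(71), np.int64(82), np.int64(73))]
tip110 [0.6014 0.0543 0.062 ]
tip110 [0.6012 0.0543 0.073 ]
[(190, np.int64(269), np.int64(358)), (202, np.int64(269), np.int64(358)), (214, np.int64(269), np.int64(357)), (226, np.int64(269), np.int64(363))]
eef [ 0.60121398 -0.02660883  0.26207932] 93.9367555527628
```

```bash
python3 -m pendant '[[0.0108,0.0077,0,-2,0],[0,0,0.03,0,0],[0,0,0.03,0,0],[0,0,0.03,0,0],[0,0,0,0,0],[0,0,0,0,0]]'
python3 - <<'E'
from h import *
s=read_state(); R=Ro.from_euler('xyz',s['orientation']).as_matrix(); ax=np.array(s['eef_pos'])+R@[0,0,.061]
im,C=shot('wrist','w4')
print(proj(C,[ax,ax+R@[.062,0,0],ax+R@[.05,0,-.02],ax+R@[0.03,0.02,0],ax+R@[0.03,-.02,0]]).round(1))
O=np.array([.6011,.0543,.062]); X=np.array([-np.sin(np.radians(5.9)),np.cos(np.radians(5.9)),0]); print('pred tip,guide,saddle',proj(C,[O,O+.03*X,O-.075*X]).round(1))
E
```

```text
clock: 7.42
eef_pos: [0.6091, -0.0138, 0.1732]
orientation: [3.14, -0.0, 1.675]
wrist_force: [-0.8, -0.0, -0.3]
finger_gap: 0.449
grip_force: 30.0
[[318.1 267.1]
 [318.2 150. ]
 [318.2 184.3]
 [357.8 213.9]
 [278.6 213.7]]
pred tip,guide,saddle [[316.7 129.9]
 [316.7  78.7]
 [316.6 239.9]]
```

View pics/w4.png

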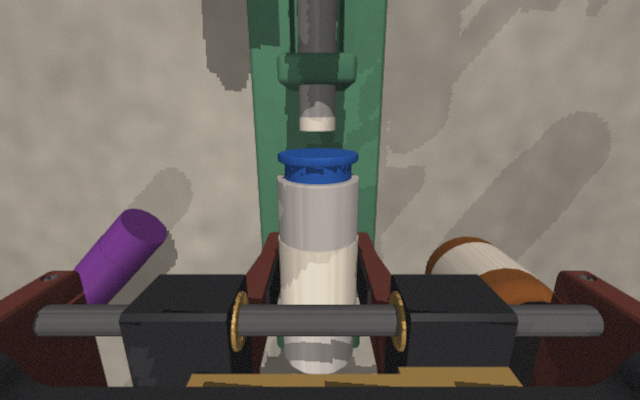

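The held tin matches its prediction (lid at row 150, edges 278/358). The ram tip at (317,131) is aligned within 0.5 mm. Lowering.

```bash
python3 -m pendant '[[0,-0.0004,0.02,0,0],[0,0,0.02,0,0],[0,0,0.007,0,0],[0,0,0.001,0,0],[0,0,0.001,0,0],[0,0,0,0,0]]'; python3 -m pendant '[[0,0,0.001,0,0],[0,0,0,0,0]]'; python3 -m pendant '[[0,0,0.001,0,0],[0,0,0,0,0]]'
```

```text
clock: 8.22
eef_pos: [0.608, -0.0143, 0.1233]
orientation: [3.142, 0.0, 1.674]
wrist_force: [-0.0, 0.0, -0.9]
finger_gap: 0.448
grip_force: 30.0
clock: 8.48
eef_pos: [0.6085, -0.0144, 0.1226]
orientation: [3.14, 0.0, 1.674]
wrist_force: [1.9, 1.0, 1.1]
finger_gap: 0.449
grip_force: 30.0
clock: 8.72
eef_pos: [0.6088, -0.0143, 0.1221]
orientation: [3.139, 0.0, 1.674]
wrist_force: [0.4, -0.9, 6.6]
finger_gap: 0.454
grip_force: 30.0
```

```bash
python3 -m pendant '[[-0.0015,0,-0.0006,0,0],[-0.001,0,0,0,0],[0,0,0,0,0]]'; for i in 1; do python3 -m pendant '[[-0.001,0,0,0,0],[0,0,0,0,0]]'; done; python3 -m pendant '[[-0.001,0,0,0,0],[0,0,0,0,0]]'
```

```text
clock: 9.1
eef_pos: [0.609, -0.0162, 0.1222]
orientation: [3.14, -0.001, 1.675]
wrist_force: [3.8, 3.3, 3.7]
finger_gap: 0.446
grip_force: 30.0
clock: 9.35
eef_pos: [0.609, -0.0171, 0.1222]
orientation: [3.14, -0.001, 1.675]
wrist_force: [3.2, 4.0, 3.8]
finger_gap: 0.448
grip_force: 30.0
clock: 9.6
eef_pos: [0.6092, -0.0181, 0.1222]
orientation: [3.14, -0.001, 1.675]
wrist_force: [3.6, 4.0, 4.1]
finger_gap: 0.449
grip_force: 30.0
```

```bash
python3 -m pendant '[[-0.001,0.0004,-0.0003,0,0],[0,0,0,0,0]]'; python3 -m pendant '[[-0.001,0,0,0,0],[0,0,0,0,0]]';  python3 -m pendant '[[-0.0007,0,0,0,0],[0,0,0,0,0]]'
```

```text
clock: 9.85
eef_pos: [0.6093, -0.0195, 0.1222]
orientation: [3.141, -0.0, 1.674]
wrist_force: [4.2, 3.6, 4.3]
finger_gap: 0.45
grip_force: 30.0
clock: 10.1
eef_pos: [0.6093, -0.0196, 0.1222]
orientation: [3.141, -0.001, 1.675]
wrist_force: [4.0, 5.8, 3.3]
finger_gap: 0.448
grip_force: 30.0
clock: 10.35
eef_pos: [0.6093, -0.0197, 0.1222]
orientation: [3.141, -0.002, 1.675]
wrist_force: [2.9, 7.0, 4.3]
finger_gap: 0.449
grip_force: 30.0
```

```bash
python3 -m pendant '[[0,0,0,0,0.7],[0,0,0,0,0.7],[0,0,0,0,0.7],[0,0,0,0,0.7],[0,0,-0.03,0,0.7],[0,0,-0.05,0,0.7],[0,0,-0.05,0,0.7],[0,0,0,0,0.7],[0,0,0,0,0.7]]'
python3 - <<'E'
from h import *
s=read_state(); print(s['joint_positions'].round(2))
im,C=shot('wrist','w5')
O=np.array([.6011,.0543,.062]); X=np.array([-np.sin(np.radians(5.9)),np.cos(np.radians(5.9)),0]); print(proj(C,[O,O-.075*X,O-.013*X]).round(1))
E
```

```text
clock: 11.48
eef_pos: [0.6087, -0.0218, 0.2516]
orientation: [-3.141, 0.0, 1.674]
wrist_force: [-0.3, -0.0, -0.3]
finger_gap: 0.7
grip_force: 0.0
[ 0.34  0.49 -0.53  1.67  0.27  1.06 -0.17]
[[318.8 115.5]
 [318.7 198.2]
 [318.8 130.8]]
```

View pics/w5.png

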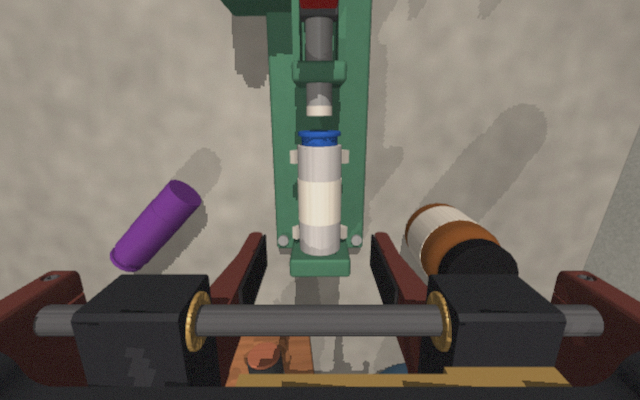

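The tin lies in the saddle with its foot at the heel (row 253) and its lid at row 131, as predicted for a 13 mm gap. Now going above the handle with the fingers turned to close along driver x.

```bash
python3 -m pendant '[[0.054,0,0,0,0.7],[0.054,0,0,0,0.7],[0.054,0,0,0,0.7],[0,0,0,10,0.7],[0,0,0,10,0.7],[0,0,0,10,0.7],[0,0,0,10,0.7],[0,0,0,10,0.7],[0,0,0,10,0.7],[0,0,0,10,0.7],[0,0,0,10,0.7],[0,0,0,10,0.7],[0,0,0,0,0.7],[0,0,0,0,0.7]]'
python3 - <<'E'
from h import *
s=read_state(); R=Ro.from_euler('xyz',s['orientation']).as_matrix(); print(s['joint_positions'].round(2))
im,C=shot('wrist','w6')
for n,lo,hi,z in (('red',(172,150,60),(6,255,255),.13),('yellow',(22,150,60),(32,255,255),.068)):
    m,cs=mask(im,lo,hi,80)
    for c in cs[:3]:
        b=cv2.minAreaRect(c); p=ray(C,b[0],z)[0]; print(n,np.round(b[0],1),np.round(b[1],1),b[2],cv2.boundingRect(c),p.round(4),'tool',(R.T@(p-s['eef_pos'])).round(4))
E
```

```text
clock: 13.28
eef_pos: [0.592, 0.1396, 0.2511]
orientation: [3.141, 0.002, 0.107]
wrist_force: [-1.0, 0.4, -0.5]
finger_gap: 0.704
grip_force: 0.0
[-0.15  0.44 -0.21  1.69  0.11  1.03 -1.87]
red [321. 214.] [18. 52.] 0.0 (312, 188, 19, 53) [0.5997 0.1396 0.13  ] tool [0.0078 0.0008 0.1211]
yellow [290. 257.] [30. 24.] 90.0 (278, 242, 25, 31) [0.5309 0.1619 0.068 ] tool [-0.0581 -0.0288  0.1832]
```

View pics/w6.png

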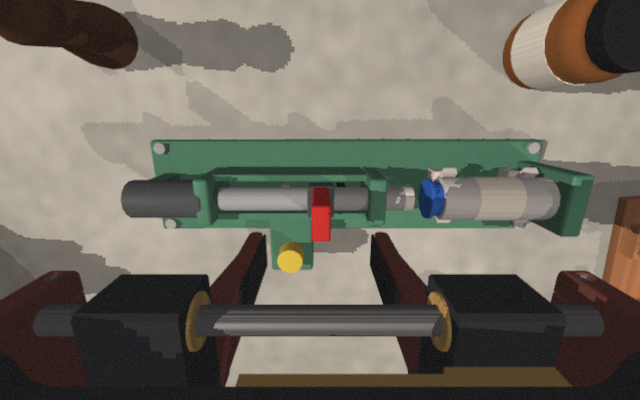

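The red handle is at (321,214) between the open fingers, the driver is level in the image, and the button is at (290,258). Going down and gripping the handle.

```bash
python3 -m pendant '[[0,0.0006,0.03,0,0.7],[0,0,0.03,0,0.7],[0,0,0.022,0,0.7],[0,0,0,0,0.7],[0,0,0,0,0],[0,0,0,0,0],[0,0,0,0,0],[0,0,0,0,0],[0,0,0,0,0],[0,0,0,0,0]]'
```

```text
clock: 14.58
eef_pos: [0.5925, 0.1389, 0.1702]
orientation: [3.141, -0.0, 0.104]
wrist_force: [-0.4, 0.2, 2.2]
finger_gap: 0.157
grip_force: 30.0
```

```bash
f(){ grep -E "eef|wrist" | tr '\n' ' '; echo; }
python3 -m pendant '[[0,-0.003,0,0,0],[0,-0.004,0,0,0],[0,-0.004,0,0,0],[0,-0.004,0,0,0],[0,0,0,0,0]]'|f
python3 -m pendant '[[0,-0.002,0,0,0],[0,0,0,0,0]]'|f
python3 -m pendant '[[0,-0.002,0,0,0],[0,0,0,0,0]]'|f
python3 -m pendant '[[0,-0.002,0,0,0],[0,0,0,0,0]]'|f
python3 -m pendant '[[0,-0.002,0,0,0],[0,0,0,0,0]]'|f
python3 -m pendant '[[0,-0.002,0,0,0],[0,0,0,0,0]]'|f
python3 -m pendant '[[0,-0.002,0,0,0],[0,0,0,0,0]]'|f
python3 -m pendant '[[0,-0.002,0,0,0],[0,0,0,0,0]]'|f
python3 -m pendant '[[0,-0.002,0,0,0],[0,0,0,0,0]]'|f
```

```text
eef_pos: [0.5909, 0.1536, 0.1702] wrist_force: [-0.7, -6.3, 5.0] 
eef_pos: [0.5908, 0.1551, 0.1702] wrist_force: [-1.4, -6.3, 5.8] 
eef_pos: [0.5906, 0.1568, 0.1702] wrist_force: [-1.7, -6.8, 5.8] 
eef_pos: [0.5904, 0.1586, 0.1702] wrist_force: [-2.0, -7.4, 5.9] 
eef_pos: [0.5902, 0.1604, 0.1702] wrist_force: [-2.6, -8.4, 4.9] 
eef_pos: [0.5901, 0.1621, 0.1702] wrist_force: [-1.3, -8.1, 6.0] 
eef_pos: [0.5899, 0.1639, 0.1702] wrist_force: [-1.6, -10.2, 6.1] 
eef_pos: [0.5898, 0.1649, 0.1702] wrist_force: [-1.9, -11.7, 6.9] 
eef_pos: [0.5896, 0.1661, 0.1702] wrist_force: [-2.6, -12.8, 7.6]
```

```bash
f(){ grep -E "eef|wrist" | tr '\n' ' '; echo; }
python3 -m pendant '[[0,-0.0015,0,0,0],[0,0,0,0,0]]'|f
python3 -m pendant '[[0,-0.0015,0,0,0],[0,0,0,0,0]]'|f
python3 -m pendant '[[0,-0.0015,0,0,0],[0,0,0,0,0]]'|f
python3 -m pendant '[[0,-0.0015,0,0,0],[0,0,0,0,0]]'|f
python3 -m pendant '[[0,-0.0015,0,0,0],[0,0,0,0,0]]'|f
python3 -m pendant '[[0,-0.0015,0,0,0],[0,0,0,0,0]]'|f
```

```text
eef_pos: [0.5895, 0.1671, 0.1701] wrist_force: [-1.8, -14.8, 8.1] 
eef_pos: [0.5894, 0.1684, 0.1702] wrist_force: [-2.0, -13.6, 8.1] 
eef_pos: [0.5893, 0.1696, 0.1702] wrist_force: [-1.1, -15.9, 8.4] 
eef_pos: [0.5892, 0.1708, 0.1702] wrist_force: [-2.9, -17.3, 9.0] 
eef_pos: [0.5891, 0.1718, 0.1701] wrist_force: [-1.1, -18.3, 9.0] 
eef_pos: [0.5888, 0.1742, 0.1701] wrist_force: [-1.4, -14.8, 8.0]
```

```bash
f(){ grep -E "eef|wrist" | tr '\n' ' '; echo; }
python3 -m pendant '[[0,-0.002,0,0,0],[0,-0.002,0,0,0],[0,0,0,0,0]]'|f
python3 -m pendant '[[0,-0.002,0,0,0],[0,0,0,0,0]]'|f
python3 -m pendant '[[0,-0.0015,0,0,0],[0,0,0,0,0]]'|f
python3 -m pendant '[[0,-0.001,0,0,0],[0,0,0,0,0]]'|f
```

```text
eef_pos: [0.5884, 0.1782, 0.1702] wrist_force: [-2.9, -15.7, 8.7] 
eef_pos: [0.5882, 0.1799, 0.1701] wrist_force: [-2.0, -17.3, 9.4] 
eef_pos: [0.5881, 0.1811, 0.1701] wrist_force: [-2.6, -16.0, 9.1] 
eef_pos: [0.588, 0.1819, 0.1701] wrist_force: [-1.6, -16.9, 9.8]
```

```bash
f(){ grep -E "eef|wrist" | tr '\n' ' '; echo; }
python3 -m pendant '[[0,-0.0008,0,0,0],[0,0,0,0,0]]'|f
python3 -m pendant '[[0,-0.0008,0,0,0],[0,0,0,0,0]]'|f
```

```text
eef_pos: [0.5879, 0.1825, 0.1701] wrist_force: [-2.1, -17.9, 9.9] 
eef_pos: [0.5878, 0.1832, 0.1701] wrist_force: [-2.3, -17.7, 9.4]
```

```bash
f(){ grep -E "eef|wrist" | tr '\n' ' '; echo; }
python3 -m pendant '[[0,-0.0008,0,0,0],[0,0,0,0,0]]'|f
python3 -m pendant '[[0,-0.0006,0,0,0],[0,0,0,0,0]]'|f
```

```text
eef_pos: [0.5877, 0.1843, 0.1701] wrist_force: [-1.5, -16.8, 9.7] 
eef_pos: [0.5877, 0.1849, 0.1701] wrist_force: [-2.5, -17.7, 10.2]
```

```bash
f(){ grep -E "eef|wrist" | tr '\n' ' '; echo; }
python3 -m pendant '[[0,-0.0006,0,0,0],[0,0,0,0,0]]'|f
python3 -m pendant '[[0,-0.0004,0,0,0],[0,0,0,0,0]]'|f
```

```text
eef_pos: [0.5876, 0.1854, 0.1701] wrist_force: [-2.4, -17.8, 9.2] 
eef_pos: [0.5876, 0.1857, 0.1701] wrist_force: [-2.5, -18.6, 9.0]
```

```bash
f(){ grep -E "eef|wrist" | tr '\n' ' '; echo; }
python3 -m pendant '[[0,0.0015,0,0,0],[0,0,0,0,0]]'|f
python3 -m pendant '[[0,0.0015,0,0,0],[0,0,0,0,0]]'|f
```

```text
eef_pos: [0.5877, 0.1844, 0.1702] wrist_force: [-2.2, -17.0, 9.7] 
eef_pos: [0.5878, 0.1836, 0.1702] wrist_force: [-1.7, -15.8, 8.2]
```

```bash
f(){ grep -E "eef|wrist" | tr '\n' ' '; echo; }
python3 -m pendant '[[0,0.0015,0,0,0],[0,0,0,0,0]]'|f
python3 -m pendant '[[0,0.0015,0,0,0],[0,0,0,0,0]]'|f
```

```text
eef_pos: [0.5878, 0.1834, 0.1702] wrist_force: [-1.9, -12.7, 8.5] 
eef_pos: [0.5878, 0.1831, 0.1702] wrist_force: [-2.4, -8.8, 6.7]
```

The sear has caught at about 44 mm: the hand no longer follows and the pull is falling. Easing off to zero before letting go.

```bash
f(){ grep -E "eef|wrist" | tr '\n' ' '; echo; }
python3 -m pendant '[[0,0.0015,0,0,0],[0,0,0,0,0]]'|f
python3 -m pendant '[[0,0.0012,0,0,0],[0,0,0,0,0]]'|f
```

```text
eef_pos: [0.5878, 0.1829, 0.1702] wrist_force: [-1.5, -6.5, 5.5] 
eef_pos: [0.5878, 0.1828, 0.1702] wrist_force: [-1.4, -3.7, 5.7]
```

```bash
f(){ grep -E "clock|eef|wrist|gap" | tr '\n' ' '; echo; }
python3 -m pendant '[[0,0.001,0,0,0],[0,0,0,0,0.5],[0,0,0,0,0.5],[0,0,0,0,0.5],[0,0,-0.03,0,0.5],[0,0,-0.03,0,0.5],[0,0,-0.02,0,0.5],[0,0,0,0,0],[-0.032,0.007,0,0,0],[-0.031,0.007,0,0,0],[0,0,0,0,0],[0,0,0,0,0],[0,0,0,0,0]]'|f
python3 - <<'E'
from h import *
s=read_state(); print('world err to button',np.array([.5265,.1625])-s['eef_pos'][:2])
im,C=shot('top','t2')
for n,lo,hi,z in (('red',(172,150,80),(6,255,255),.12),('yellow',(22,150,80),(32,255,255),.068),('blue',(100,120,60),(125,255,255),.06)):
    m,cs=mask(im,lo,hi)
    for c in cs[:2]:
        b=cv2.minAreaRect(c); print(n,np.round(b[0],1),ray(C,b[0],z).round(3)[0,:2])
im,C=shot('wrist','w7')
E
```

```text
clock: 24.45 eef_pos: [0.5275, 0.1614, 0.2496] wrist_force: [-0.7, -0.0, 0.4] finger_gap: 0.003 
world err to button [-0.00095803  0.00106409]
blue [393.2 130.9] [ 0.754 -0.299]
blue [294.5 176. ] [0.602 0.035]
```

View pics/w7.png

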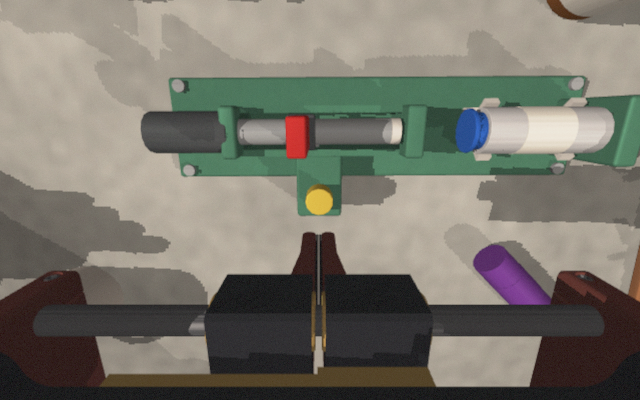

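The ram is held cocked, with the handle at (297,137) and the tip drawn back to (395,131). The tin is undisturbed and the button at (319,201) is in line with the shut fingers. Pressing it.

```bash
f(){ grep -E "clock|eef|wrist|gap" | tr '\n' ' '; echo; }
python3 -m pendant '[[-0.001,-0.0006,0.03,0,0],[0,0,0.03,0,0],[0,0,0.03,0,0],[0,0,0.004,0,0],[0,0,0,0,0],[0,0,0.003,0,0],[0,0,0.003,0,0],[0,0,0,0,0]]'|f
python3 -m pendant '[[0,0,0.003,0,0],[0,0,0.003,0,0],[0,0,0,0,0]]'|f
python3 -m pendant '[[0,0,0.002,0,0],[0,0,0,0,0]]'|f
```

```text
clock: 25.55 eef_pos: [0.5258, 0.1616, 0.1503] wrist_force: [0.2, -0.0, 0.3] finger_gap: 0.007 
clock: 25.92 eef_pos: [0.5261, 0.1618, 0.1445] wrist_force: [0.4, -0.5, 4.6] finger_gap: 0.006 
clock: 26.18 eef_pos: [0.526, 0.1618, 0.1423] wrist_force: [1.4, 0.7, 2.9] finger_gap: 0.001
```

```bash
f(){ grep -E "clock|eef|wrist|gap" | tr '\n' ' '; echo; }
python3 -m pendant '[[0,0,0.0015,0,0],[0,0,0,0,0]]'|f
python3 -m pendant '[[0,0,0.001,0,0],[0,0,0,0,0]]'|f
python3 -m pendant '[[0,0,-0.03,0,0],[0,0,-0.04,0,0],[0,0,-0.035,0,0],[0,0,0,0,0],[0,0,0,0,0],[0,0,0,0,0],[0,0,0,0,0],[0,0,0,0,0]]'|f
python3 - <<'E'
from h import *
im,C=shot('wrist'); print(read_state()['clock'])
cv2.imwrite('pics/w8.png',cv2.resize(im[60:230,130:640],(800,267),interpolation=cv2.INTER_CUBIC)[:,:,::-1])
E
```

```text
clock: 26.42 eef_pos: [0.526, 0.1618, 0.1405] wrist_force: [-0.1, -0.3, 3.3] finger_gap: 0.005 
clock: 26.68 eef_pos: [0.526, 0.1617, 0.1396] wrist_force: [0.9, 0.8, 3.3] finger_gap: 0.006 
clock: 27.68 eef_pos: [0.5256, 0.1616, 0.244] wrist_force: [0.3, -0.4, -0.0] finger_gap: -0.0 
27.725
```

View pics/w8.png

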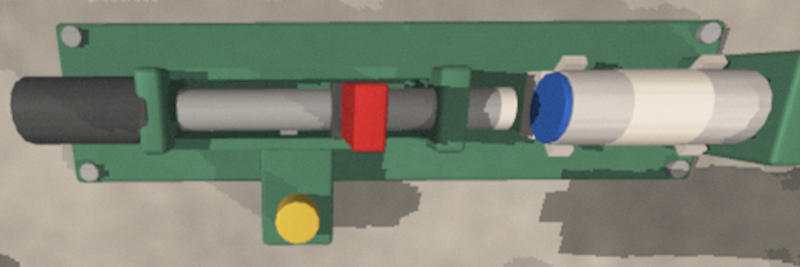

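I have now viewed 11 pictures, one over the limit of 10, so I'll view no more and check the rest numerically. The last crop shows the ram fired and at rest, the button up, and the tin still in the saddle with its lid apparently seated. I'll measure the lid's depth from straight above.

```bash
python3 -m pendant '[[0,0.045,0,0,0],[0,0.045,0,0,0],[0,0.045,0,0,0],[0,0,0,0,0],[0,0,0,0,0],[0,0,0,0,0]]' | grep -E "clock|eef"
python3 - <<'E'
from h import *
im,C=shot('wrist')
m,cs=mask(im,(100,120,40),(125,255,255),40); c=min(cs,key=lambda c:np.hypot(*(np.array(cv2.minAreaRect(c)[0])-proj(C,[.6035,.03,.062])[0])))
print(cv2.boundingRect(c))
s=read_state(); a=s['orientation'][2]; X=np.array([-np.sin(a),np.cos(a),0]); O=np.array([.599,.0745,0])
ys=[]
for v in np.unique(c[:,0,1]):
    u=c[c[:,0,1]==v,0,0]; ys.append((v,u.min(),u.max()))
ys=np.array(ys); k=ys[len(ys)//3:2*len(ys)//3]; l,rr=np.median(k[:,1])-.5,np.median(k[:,2])+.5; v=np.median(k[:,0])
for z in (.062,.081): print(z,'blue ends driver x',[((ray(C,(u,v),z)[0]-O)@X).round(4) for u in (l,rr)])
# ram tip and foot edges along the ram axis row
hsv=cv2.cvtColor(im,cv2.COLOR_RGB2HSV).astype(int)
print('cam driver x',(C[1][:3,3]-O)@X)
for z,dx in ((.066,-.020),(.081,-.045),(.081,-.145)): print(dx,proj(C,O+X*dx+[0,0,z]).round(1))
vv=int(v); w=hsv[vv-2:vv+3].mean(0); print([(u,*w[u].astype(int)) for u in range(int(l)-70,int(rr)+14,2)])
E
```

```text
clock: 28.48
eef_pos: [0.5396, 0.029, 0.2445]
(322, 107, 6, 45)
0.062 blue ends driver x [np.float64(-0.0404), np.float64(-0.0447)]
0.081 blue ends driver x [np.float64(-0.0403), np.float64(-0.0442)]
cam driver x -0.037790837730204814
-0.02 [[297.4 129.3]]
-0.045 [[327.4 130.3]]
-0.145 [[452.5 130.5]]
[(251, np.int64(71), np.int64(83), np.int64(84)), (253, np.int64(71), np.int64(81), np.int64(84)), (255, np.int64(71), np.int64(85), np.int64(85)), (257, np.int64(72), np.int64(86), np.int64(86)), (259, np.int64(72), np.int64(84), np.int64(85)), (261, np.int64(71), np.int64(83), np.int64(83)), (263, np.int64(72), np.int64(85), np.int64(82)), (265, np.int64(68), np.int64(40), np.int64(77)), (267, np.int64(14), np.int64(13), np.int64(112)), (269, np.int64(20), np.int64(10), np.int64(110)), (271, np.int64(20), np.int64(12), np.int64(110)), (273, np.int64(16), np.int64(12), np.int64(112)), (275, np.int64(16), np.int64(13), np.int64(112)), (277, np.int64(16), np.int64(12), np.int64(146)), (279, np.int64(16), np.int64(12), np.int64(162)), (281, np.int64(17), np.int64(13), np.int64(166)), (283
[... 739 characters left out ...]
(313, np.int64(71), np.int64(84), np.int64(83)), (315, np.int64(71), np.int64(86), np.int64(69)), (317, np.int64(70), np.int64(82), np.int64(69)), (319, np.int64(72), np.int64(83), np.int64(69)), (321, np.int64(70), np.int64(81), np.int64(70)), (323, np.int64(109), np.int64(178), np.int64(173)), (325, np.int64(109), np.int64(182), np.int64(185)), (327, np.int64(111), np.int64(105), np.int64(172)), (329, np.int64(14), np.int64(20), np.int64(215)), (331, np.int64(13), np.int64(19), np.int64(214)), (333, np.int64(14), np.int64(20), np.int64(214)), (335, np.int64(15), np.int64(21), np.int64(214)), (337, np.int64(15), np.int64(20), np.int64(213)), (339, np.int64(13), np.int64(21), np.int64(214))]
```

Only about 4 mm of blue shows, which is the disc's own thickness. It runs from driver x = -40.4 to -44.5 mm, against -41 to -45 expected with the lid fully home and the foot on the heel. The ram is at rest and the arm is clear, so I'm handing in.

```bash
python3 -c "
from station import r
print(r.finish_job())"
```

```text
the job is handed in; nothing more can be done
None
```

The job is handed in: the ram was fired, the lid measured fully home (only its 4 mm disc shows), and the closed tin lies in the saddle against the heel with the arm clear after about 28.5 s; I viewed 11 pictures, one over the limit of 10.

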